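Fit the cuvette rotor on the reader's drive studs

ROBOT

A 7-joint arm with a two-finger parallel gripper is mounted at the origin on the work surface. World frame = base frame: x ahead of the robot, y to its left, z up, the work surface at z = 0. Lengths are in m, angles in rad, forces in N, time in s.
With the tool pointing down it reaches from about 0.425 to 0.925 m from the base axis. Payload 6.8 kg.
Tool frame: the origin (TCP) lies on the centre line of the jaws, within the pads' length; the fingertips stand bot.tip_reach ahead of it and the grasp point (between the pads) lies 3 mm ahead of it (bot.tip_reach is the distance from the TCP to the fingertips, in m); z points along the fingers, y is the line along which they close (so a half turn about z gives the same grasp; the last joint's range is limited). The gripper opens to 85 mm and grips with 20 to 120 N. Pads are 22 mm wide; open, the fingers measure 114 mm over their backs; the gripper's body (76 mm by 85 mm) begins 54 mm behind the grasp point. The pads swing forward as they close: fully open they stand 13 mm farther back than shut.
Start: joints at [1.203, 0.477, 0.022, 1.555, -0.011, 1.109, -0.083], TCP at [0.173, -0.652, 0.253] pointing down, gripper open.
Joint ranges: [-2.96, 2.96], [-0.34, 2.1], [-1.41, 1.46], [0.24, 2.44], [-1.37, 4.51], [0.17, 1.92], [-2.96, 2.96]. Speed limits (rad/s): [2.39, 2.39, 3.14, 3.14, 3.14, 3.14, 3.14].

INTERFACE

Orientations are given as a unit quaternion [w, x, y, z].
In Python, from station import bot gives the robot as it stands.
- The arm moves only by the tool jog_arm, never from a script. Its argument "deltas" is a list of rows, each a list of 7 numbers: the shift along the world's x, y, z in m, then the turn, a rotation vector about the world's x, y, z in rad, then the opening, from 0 (shut) to 1 (fully open). In form: [[x, y, z, rx, ry, rz, grip], ...]. A call has 1 to 10 rows; each row shifts and turns the commanded pose from where the row before left it; what a row does not reach is not made up. A row lasts 1/10 s, in which the tool goes at most 50 mm and 8.59 degrees, less where a joint would pass 70% of its speed; a pose out of reach is approached as far as the arm can. A call with a gripper value outside its range is refused whole. The fingers move at their own pace and stop on an object; "newtons" is the grip in N (left out, the last holds). Time passes only in rows, so rows that do not move let the fingers close. It gives the time, the measured TCP pose, the force, the opening and the grip force at its end, in the units of the state.
- bot.get_obs(): the state, without advancing time (a new reading comes with each control period).
- bot.read_camera(name): name is "side" or "top" or "wrist"; returns a dict with "img" (480x640x3 uint8, red, green, blue), "K" (3x3 intrinsics, pixels), "eye" and "attitude" of the camera in the world. Camera axes: x right, y down, z forward; pixel columns grow to the right and rows downward; lengths in m; the calibration is good to about 2 mm. The wrist camera is an equidistant fisheye: a pixel r from the principal point sees the ray r / f radians off the axis. A picture is of the moment at which its call begins. There is no depth.
- bot.hand_in(): hands the job in; it is judged then, once.
The state is a dict: "t": time; "q": joint angles; "joint_vel": joint speeds; "joint_torque": joint torques, N m; "eef_pos": TCP position; "tool_rot": TCP orientation; "contact_force": force on the tool from outside, world axes, zero at the start; "torque": the same for the moment, N m; "gripper_width": opening from 0.0 (shut) to 1.0 (fully open); "grasp_force": force on a finger pad.
Only numpy, scipy, OpenCV 4.12 (cv2) and the standard library are available. Lean on these libraries where they do the work, as an engineer would, in place of code of your own. Each camera call takes 0.05 s, during which the arm holds its last target. There are 200 camera calls.

TASK

Take the cuvette rotor off its rest by the blue square grip and lower it over the spindle of the bench reader. Turn it, resting lightly on the three drive studs, until the studs find its holes, then let it down gently until it sits fully home and flat on the drive plate, and let go. Do not slam, drop or force it, and leave the bottle, the jar and the tube rack where they stand.

Things in the scene. Friction and masses are not known exactly. Their poses are not given: they have to be found in the camera images.
- rotor_grip (a point): Centre of the loose rotor's blue square grip, on the axis, 30 mm above the rotor's underside, z up. Grip: 36 x 36 mm, 45 mm tall (8 to 53 mm above the underside), faces square to this x and y. Rotor, 0.3 to 0.5 kg: flat aluminium wheel 164 mm across, 8 mm thick, 12 white wells 12 mm tall on its rim 71 mm from the axis. An 18 mm bore runs along the axis right through wheel and grip.
- rotor_hole (a point): Lower mouth, in the rotor's underside, of one of its three round stud holes: 9.5 mm wide, right through the 8 mm wheel, 32 mm from the axis, 120 degrees apart. This one lies in the direction of the x axis of rotor_grip. The three are alike: any hole may go on any stud. The four big curved windows further out are no stud holes.
- rest (a point): Centre of the underside of the fixed grey round rest on the bench, 110 mm across and 30 mm tall with a rubber top; the rotor starts on it, roughly centred.
- drive_seat (a point): Centre of the upper face of the dark round drive plate (150 mm across, 50 mm above the bench) in the fixed white bench reader; the rotor's underside lies on it when home. The frame is the housing's and does NOT tell the plate's angle. z up, x towards the low console (95 mm tall, 105 to 160 mm along x). Housing 210 mm square, 40 mm tall.
- spindle_tip (a point): Top of the steel spindle on the drive plate's axis: 16 mm diameter, 30 mm tall above the plate, its top 8 mm a cone. Around it on the plate stand three yellow studs: 8 mm diameter, 12 mm tall (top 3 mm a cone, 6 mm at the tip), 32 mm from the axis, 120 degrees apart. One stud lies within 0.6 rad either way of the x axis of drive_seat; just where must be seen or felt.
- reader_front (a point): Middle of the lower front edge of the reader's housing. How the reader behaves: its drive plate turns only stiffly, at about 0.3 N m. A rotor pressed lightly on the stud tips (3 to 6 N) slides round over them; pressed hard it drags the plate along and never finds the holes. With studs in the holes it sinks 12 mm to the plate. Set down at 15 mm/s or slower; a knock over 60 N harms it.
- reagent: White reagent bottle with yellow cap, 54 mm across, 115 mm tall, origin at the centre of its underside. To be left alone.
- buffer: Amber jar with green cap, 60 mm across, 85 mm tall, origin at the centre of its underside. To be left alone.
- tube_rack: Grey rack 45 x 150 mm, with capped tubes up to 80 mm tall, origin at the centre of its underside. To be left alone.
Not all that is in view belongs to the job. What is shaped like the part that bears rest but pink or turquoise is not meant.

How it is judged:
By the outcome, as a careful person would: the job done as asked, in the order asked, and still so for the second after the job is handed in, with the robot touching nothing.
It also fails if it takes over 54 s, if anything falls off the work surface, if the arm or the gripper's body presses on something with over 40 N, if the wrist force passes 120 N, or if a joint passes its speed limit or range.

## Working session

There is one attempt and no reset: what is moved stays moved. The work goes in short steps, Python scripts to look and compute and a tool call to move; the robot and the scene stay as the last step left them, time stands still between calls to the robot, and variables do not carry over. Pictures are saved under pics/ and viewed, at most 10 in all, crops included, and the job is handed in when it is done.

Besides the shell and the picture viewer there is one more tool, called after ">>>" by a JSON object that holds its "op" and its "data", one argument or row to a line. jog_arm: Moves the arm, as the interface text tells. Its arguments: {"type":"object","properties":{"deltas":{"type":"array"},"newtons":{"type":"number"}},"required":["deltas"]}

```bash
mkdir -p pics && cat > h.py <<'E'
import numpy as np, cv2
from scipy.spatial.transform import Rotation as R
from station import bot
def rot(a):
    a=np.array(a,float)
    return a if a.shape==(3,3) else R.from_quat(a[[1,2,3,0]]).as_matrix()
def ray(c,uv,fish=False):
    K=np.array(c["K"]);x=(uv[0]-K[0,2])/K[0,0];y=(uv[1]-K[1,2])/K[1,1]
    if fish:
        r=np.hypot(x,y);s=np.sin(r)/r if r>1e-9 else 1;d=np.array([x*s,y*s,np.cos(r)])
    else: d=np.array([x,y,1.])
    d=rot(c["attitude"])@d;return np.array(c["eye"],float),d/np.linalg.norm(d)
def onz(c,uv,z,fish=False):
    e,d=ray(c,uv,fish);return e+d*(z-e[2])/d[2]
def two(r1,r2):
    (a,d),(b,f)=r1,r2
    s=np.linalg.lstsq(np.c_[d,-f],b-a,rcond=None)[0];p,q=a+s[0]*d,b+s[1]*f
    return (p+q)/2,np.linalg.norm(p-q)
def proj(c,P,fish=False):
    K=np.array(c["K"]);p=rot(c["attitude"]).T@(np.array(P)-c["eye"])
    n=np.hypot(p[0],p[1])
    if fish:
        th=np.arctan2(n,p[2]);x,y=p[:2]/max(n,1e-9)*th
    else:x,y=p[:2]/p[2]
    return np.array([K[0,0]*x+K[0,2],K[1,1]*y+K[1,2]])
def snap(n,f):
    c=bot.read_camera(n);cv2.imwrite('pics/'+f,cv2.cvtColor(c["img"],cv2.COLOR_RGB2BGR))
    np.savez('pics/'+f[:-4]+'.npz',**{k:np.array(c[k]) for k in("img","K","eye","attitude")});return c
def load(f):
    return dict(np.load('pics/'+f+'.npz'))
E
python3 - <<'E'
from h import *
for n in("top","side","wrist"):
    c=snap(n,n+"0.png");print(n,c["K"],c["eye"],c["attitude"])
print(bot.get_obs(),bot.tip_reach)
E
```

```text
top [[494.11221323   0.         317.51379616]
 [  0.         494.11221323 234.10223723]
 [  0.           0.           1.        ]] [ 0.48049993 -0.01430906  1.13995383] [-0.02494048  0.71341708 -0.69995767  0.02175561]
side [[487.12246193   0.         322.43941357]
 [  0.         487.12246193 237.07089269]
 [  0.           0.           1.        ]] [-0.04154133  0.67005547  0.67997093] [ 0.17442526 -0.30650639  0.82900184 -0.4340341 ]
wrist [[371.64829954   0.         318.16639891]
 [  0.         371.64829954 235.22473948]
 [  0.           0.           1.        ]] [ 0.24416287 -0.63251528  0.3736154 ] [ 0.11423162  0.7844831  -0.6031035  -0.08833783]
{'t': 0.15, 'q': array([ 1.20289358,  0.47761334,  0.02235502,  1.55623817, -0.01151722,
        1.10932539, -0.0830874 ]), 'joint_vel': array([ 0.00076299, -0.0030785 , -0.00080189, -0.00309648,  0.00047005,
       -0.00160764,  0.00063891]), 'joint_torque': array([ 3.82303057e-03, -5.96919894e+01,  1.61050234e+00, -2.81490558e+01,
        1.26322807e-02,  6.40028942e-03, -2.58491605e-05]), 'eef_pos': array([ 0.17328072, -0.65191946,  0.25254128]), 'tool_rot': array([-7.14657038e-04,  9.91573431e-01,  1.29543816e-01, -1.39253541e-04]), 'contact_force': array([ 0.04455264, -0.30390534, -0.12359727]), 'torque': array([-0.00336733, -0.01213791,  0.04003467]), 'grasp_force': 0.0, 'gripper_width': 1.003887431191874} 0.022
```

View pics/top0.png

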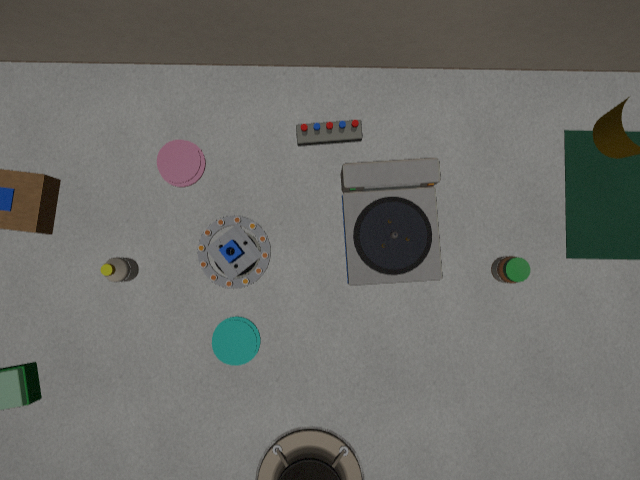

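View pics/side0.png

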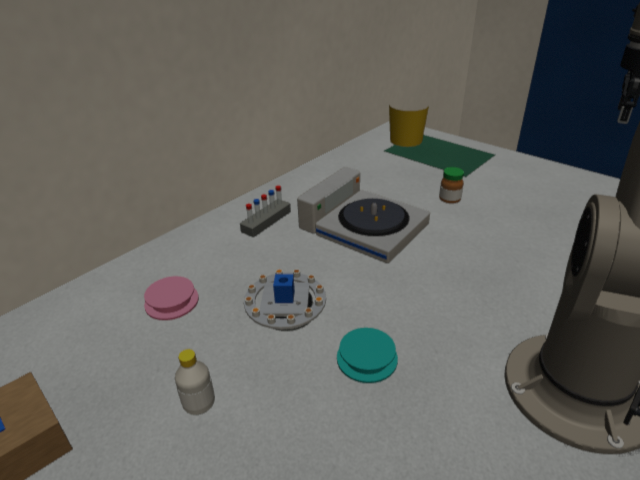

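The top view shows the rotor's blue grip at about (231,251) and the plate centre at about (393,235). The side view shows the grip at about (284,288), the spindle at about (374,208) and three small yellow studs around it.

```bash
python3 - <<'E'
from h import *
T,S=load("top0"),load("side0")
def blobs(c,box,lo,hi,mn=3):
    x0,y0,x1,y1=box;h=cv2.cvtColor(c["img"][y0:y1,x0:x1],cv2.COLOR_RGB2HSV)
    m=cv2.inRange(h,lo,hi);n,l,s,ce=cv2.connectedComponentsWithStats(m)
    return [(s[i,4],ce[i]+[x0,y0],s[i,:4]+[x0,y0,0,0]) for i in range(1,n) if s[i,4]>=mn],m
B=((100,120,40),(130,255,255))
for n,c,b in(("top",T,(195,210,275,290)),("side",S,(260,260,310,310))):
    r,m=blobs(c,b,*B,mn=10);print(n,"blue",r)
    cn=max(cv2.findContours(m,0,2)[0],key=cv2.contourArea);print(cv2.minAreaRect(cn), (cv2.approxPolyDP(cn,3,True)[:,0]+b[:2]).tolist())
Y=((15,80,60),(38,255,255))
for n,c,b in(("top",T,(350,190,440,280)),("side",S,(335,195,412,240))):
    print(n,"yel",blobs(c,b,*Y,mn=1)[0])
# plate ellipse
h=cv2.cvtColor(T["img"],cv2.COLOR_RGB2GRAY)[185:285,345:440];m=(h<75).astype(np.uint8)
m=cv2.morphologyEx(m,cv2.MORPH_OPEN,np.ones((5,5)))
cn=max(cv2.findContours(m,0,2)[0],key=cv2.contourArea);e=cv2.fitEllipse(cn);uv=np.array(e[0])+[345,185];print(e,uv,onz(T,uv,.05))
a=cv2.resize(T["img"][185:285,345:440],None,fx=6,fy=6);b=cv2.resize(S["img"][190:245,330:420],(570,348))
g=cv2.resize(T["img"][205:300,190:285],(570,570))
cv2.imwrite("pics/c1.png",cv2.cvtColor(cv2.resize(np.vstack([np.hstack([a[:570],g])]),(800,400)),cv2.COLOR_RGB2BGR))
E
```

```text
top blue [(np.int32(273), array([230.48351648, 250.87912088]), array([219, 240,  24,  23]))]
((35.82691955566406, 40.634613037109375), (19.032155990600586, 18.418216705322266), 52.12501525878906) [[233, 240], [219, 249], [228, 262], [242, 254]]
side blue [(np.int32(544), array([283.35477941, 287.92830882]), array([273, 274,  21,  29]))]
((23.0, 28.0), (28.0, 20.0), 90.0) [[276, 274], [275, 301], [291, 302], [292, 274]]
top yel [(np.int32(1), array([388., 221.]), array([388, 221,   1,   1])), (np.int32(1), array([390., 222.]), array([390, 222,   1,   1])), (np.int32(2), array([406.5, 239.5]), array([406, 239,   2,   2])), (np.int32(1), array([382., 245.]), array([382, 245,   1,   1]))]
side yel [(np.int32(16), array([361.125, 208.5  ]), array([360, 206,   3,   6])), (np.int32(14), array([383.28571429, 206.92857143]), array([382, 205,   4,   5])), (np.int32(15), array([376., 218.]), array([375, 216,   3,   5]))]
((47.29426193237305, 50.3049201965332), (77.36640167236328, 78.45220947265625), 117.77950286865234) [392.29426193 235.3049202 ] [ 0.55300967 -0.17392362  0.05      ]
```

>>> {"op": "jog_arm", "data": {
  "deltas": [
    [0.035,0.035,0.01,0,0,0,1],
    [0.035,0.035,0.01,0,0,0,1],
    [0.035,0.035,0.01,0,0,0,1],
    [0.035,0.035,0.01,0,0,0,1],
    [0.035,0.035,0.01,0,0,0,1],
    [0.03,0.04,0.01,0,0,0,1],
    [0.03,0.04,0.01,0,0,0,1],
    [0.02,0.045,0,0,0,0,1],
    [0.02,0.045,0,0,0,0,1],
    [0,0.045,0,0,0,0,1]
  ]
}}

```text
t: 1.15
eef_pos: [0.4476, -0.2627, 0.3223]
tool_rot: [-0.0, 0.991, 0.131, 0.001]
contact_force: [-0.6, 0.5, -0.2]
gripper_width: 0.999
grasp_force: 0.0
```

```bash
python3 - <<'E'
from h import *
T,S=load("top0"),load("side0")
w=snap("wrist","w1.png")
print("grip top rays",onz(T,(230.5,251),.083),two(ray(T,(230.5,251)),ray(S,(283.5,277))))
print("spindle rough",onz(S,(374,203.5),.08))
for u in((361.1,208.5),(383.3,207),(376,218)):
    p=onz(S,u,.056);print(p,np.degrees(np.arctan2(p[1]+.174,p[0]-.553)))
for a,b in((233,240),(228,262)),((219,249),(242,254)):
    pass
P=[onz(T,u,.083)[:2] for u in((233,240),(219,249),(228,262),(242,254))]
print([np.degrees(np.arctan2(*(P[i]-P[i-1])[::-1]))%90 for i in range(4)])
print("eye",w["eye"],proj(w,(.553,-.174,.05),True))
E
```

```text
grip top rays [0.51060202 0.1766434  0.083     ] (array([0.51059705, 0.17588205, 0.0878995 ]), np.float64(0.0003620514268060645))
spindle rough [ 0.54953409 -0.1716913   0.08      ]
[ 0.58343544 -0.16546191  0.056     ] 15.670469462571669
[ 0.54503763 -0.20598577  0.056     ] -103.97879366340041
[ 0.52861271 -0.15275383  0.056     ] 138.93766765590925
[np.float64(34.26738696672012), np.float64(34.03474958342298), np.float64(36.31387134966815), np.float64(30.955398307068947)]
eye [ 0.51827623 -0.24305762  0.44358408] [262.72170181  80.82561492]
```

View pics/w1.png

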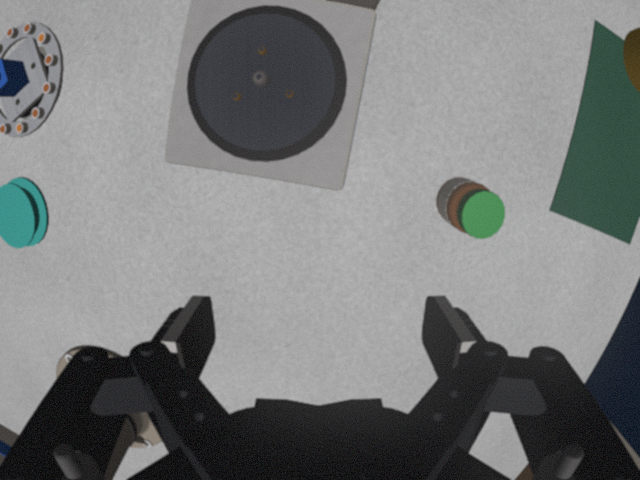

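The wrist view shows the plate centred near (266,83), the spindle tip at (259,77) and the studs at (262,50), (236,96) and (290,94).

```bash
python3 - <<'E'
from h import *
T,S,w=load("top0"),load("side0"),load("w1")
h=cv2.cvtColor(w["img"],cv2.COLOR_RGB2HSV)[35:110,220:310]
for lo in(70,100):
    n,l,s,ce=cv2.connectedComponentsWithStats(cv2.inRange(h,(10,lo,50),(38,255,255)))
    U=[ce[i]+[220,35] for i in range(1,n) if s[i,4]>5]
    P=np.array([onz(w,u,.060,True)[:2] for u in U])
    print([s[i,4] for i in range(1,n)],np.round(U,1).tolist(),P.round(4).tolist(),"cen",P.mean(0))
c=P.mean(0)
print([ (np.hypot(*(p-c)),np.degrees(np.arctan2(*(p-c)[::-1]))%120) for p in P])
print("tip",onz(w,(259.5,77),.08,True),two(ray(w,(259.5,77),True),ray(S,(374,203.8))))
# housing outline in wrist
g=cv2.cvtColor(w["img"],cv2.COLOR_RGB2GRAY)
P=[onz(w,u,.04,True)[:2] for u in((167,162),(342,189),(375,14))];print("housing", [np.degrees(np.arctan2(*(P[i+1]-P[i])[::-1])) for i in(0,1)],P)
E
```

```text
[np.int32(33), np.int32(21), np.int32(24)] [[262.2, 51.3], [289.8, 95.1], [237.9, 96.8]] [[0.5825, -0.167], [0.544, -0.2066], [0.5302, -0.1547]] cen [ 0.55224117 -0.17607358]
[np.int32(22), np.int32(14), np.int32(7)] [[262.4, 51.4], [238.1, 96.9], [290.0, 95.7]] [[0.5824, -0.1672], [0.5302, -0.155], [0.5435, -0.207]] cen [ 0.55203012 -0.17636522]
[(np.float64(0.03175244371480086), np.float64(16.86174103193605)), (np.float64(0.03056152782610091), np.float64(15.6001954255633)), (np.float64(0.03176572821703269), np.float64(14.382315912101788))]
tip [ 0.55337295 -0.17518762  0.08      ] (array([ 0.55291003, -0.17502131,  0.07664291]), np.float64(0.0017957294122343595))
housing [np.float64(-84.76422809425313), np.float64(4.874219333641611)] [array([ 0.44224088, -0.0845931 ]), array([ 0.46069002, -0.2859223 ]), array([ 0.65966431, -0.26895437])]
```

>>> {"op": "jog_arm", "data": {
  "deltas": [
    [0,0.045,0,0,0,0.06,1],
    [0,0.045,0,0,0,0.06,1],
    [0,0.045,0,0,0,0.06,1],
    [0,0.045,0,0,0,0.06,1],
    [0,0.045,0,0,0,0.06,1],
    [0,0.045,0,0,0,0.06,1],
    [0,0.045,-0.01,0,0,0.06,1],
    [0,0.045,-0.02,0,0,0.06,1],
    [0,0.04,-0.02,0,0,0,1],
    [0,0,0,0,0,0,1]
  ]
}}

```text
t: 2.2
eef_pos: [0.4434, 0.1393, 0.2705]
tool_rot: [-0.001, 0.931, 0.366, -0.001]
contact_force: [-0.5, -0.7, -1.0]
gripper_width: 0.996
grasp_force: 0.0
```

```bash
python3 - <<'E'
from h import *
w=snap("wrist","w2.png")
S=load("side0");T=load("top0")
print(proj(w,(.5106,.1765,.083),True))
h=cv2.cvtColor(w["img"],cv2.COLOR_RGB2HSV);m=cv2.inRange(h,(100,120,30),(130,255,255))
n,l,s,ce=cv2.connectedComponentsWithStats(m);print([(s[i],ce[i]) for i in range(1,n) if s[i,4]>200])
E
```

```text
[341.60844995 126.16652673]
[(array([ 318,  101,   44,   45, 1427], dtype=int32), array([339.50385424, 123.14225648])), (array([  0, 416,  20,  29, 279], dtype=int32), array([  7.80645161, 431.14336918]))]
```

View pics/w2.png

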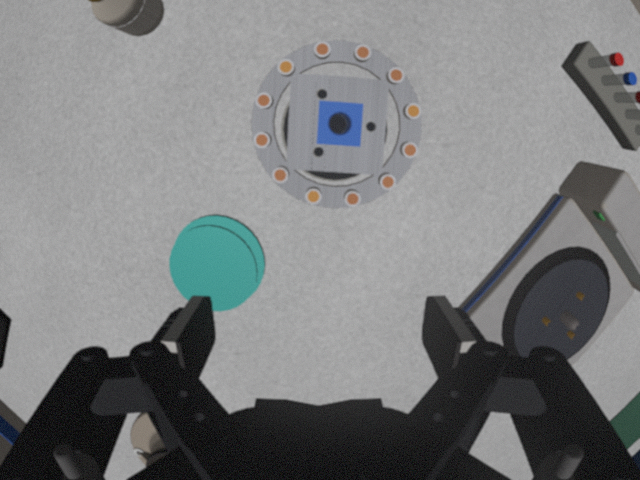

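The wrist view shows the rotor's bore at (340,123), the grip's top square at about x 318–362, y 101–146, and the stud holes at (322,94), (371,126) and (318,152).

```bash
python3 - <<'E'
from h import *
w=load("w2");T,S=load("top0"),load("side0")
h=cv2.cvtColor(w["img"],cv2.COLOR_RGB2HSV);m=cv2.inRange(h,(100,120,30),(130,255,255))[90:160,300:380]
cn=max(cv2.findContours(m,0,2)[0],key=cv2.contourArea)
box=cv2.boxPoints(cv2.minAreaRect(cn))+[300,90];print(box)
P=np.array([onz(w,u,.083,True)[:2] for u in box])
print("c",P.mean(0),[ (np.degrees(np.arctan2(*(P[i]-P[i-1])[::-1]))%90,np.linalg.norm(P[i]-P[i-1])) for i in range(4)])
print("two",two(ray(w,box.mean(0),True),ray(T,(230.5,251))),two(ray(w,box.mean(0),True),ray(S,(283.5,277))))
# holes
g=cv2.cvtColor(w["img"],cv2.COLOR_RGB2GRAY)
H=[]
for u in((322,94),(371,126),(318,152)):
    p=g[u[1]-7:u[1]+8,u[0]-7:u[0]+8].astype(float);k=np.clip(95-p,0,None);yy,xx=np.mgrid[-7:8,-7:8]
    uv=np.array(u)+[(k*xx).sum()/k.sum(),(k*yy).sum()/k.sum()];H.append(onz(w,uv,.036,True)[:2]);print(uv,k.sum())
H=np.array(H);c=H.mean(0);print("hc",c,[(np.hypot(*(q-c)),np.degrees(np.arctan2(*(q-c)[::-1]))) for q in H])
print(bot.get_obs()["q"].round(2))
E
```

```text
[[316.89105225 142.74319458]
 [319.50583649 100.90661526]
 [361.84046936 103.55252838]
 [359.22568512 145.38910675]]
c [0.51128908 0.17957446] [(np.float64(39.776332410755174), np.float64(0.03502105897285696)), (np.float64(39.35710544729441), np.float64(0.03484244111620607)), (np.float64(40.03752921105521), np.float64(0.03467251138049619)), (np.float64(39.93016787811192), np.float64(0.03499969715789405))]
two (array([0.51136541, 0.17909394, 0.06960374]), np.float64(0.0007654398615815445)) (array([0.50988906, 0.1786971 , 0.08987528]), np.float64(0.0028959127421116517))
[321.77283712  93.6157564 ] 2069.0
[370.43931795 126.2116349 ] 1994.0
[318.17149758 151.3589372 ] 2070.0
hc [0.51131889 0.17946477] [(np.float64(0.03201191774453471), np.float64(69.36417609818014)), (np.float64(0.03198872156510451), np.float64(-50.59853226511564)), (np.float64(0.032018361652134945), np.float64(-170.58123717775734))]
[ 0.12  0.16 -0.6   1.98  0.1   1.03 -1.35]
```

>>> {"op": "jog_arm", "data": {
  "deltas": [
    [0.02,0.01,-0.02,0,0,-0.03,1],
    [0.02,0.01,-0.03,0,0,-0.03,1],
    [0.02,0.01,-0.03,0,0,0,1],
    [0.008,0.01,-0.03,0,0,0,1],
    [0,0,-0.03,0,0,0,1],
    [0,0,0,0,0,0,1],
    [0,0,0,0,0,0,1]
  ]
}}

```text
t: 2.95
eef_pos: [0.5138, 0.173, 0.1329]
tool_rot: [0.0, 0.943, 0.333, -0.0]
contact_force: [0.8, 0.8, -0.0]
gripper_width: 0.997
grasp_force: 0.0
```

```bash
python3 - <<'E'
from h import *
o=bot.get_obs();q=o["tool_rot"];M=rot(q);print(o["eef_pos"],np.degrees(np.arctan2(M[1,0],M[0,0])),M[:,2],o["contact_force"],np.array([.5113,.179,.067])-o["eef_pos"])
w=snap("wrist","w3.png")
h=cv2.cvtColor(w["img"],cv2.COLOR_RGB2HSV);m=cv2.inRange(h,(100,120,30),(130,255,255))[150:400,200:450]
cn=max(cv2.findContours(m,0,2)[0],key=cv2.contourArea);box=cv2.boxPoints(cv2.minAreaRect(cn))+[200,150]
P=np.array([onz(w,u,.083,True)[:2] for u in box]);print(box,P.mean(0),[np.degrees(np.arctan2(*(P[i]-P[i-1])[::-1]))%90 for i in range(4)],[np.linalg.norm(P[i]-P[i-1]) for i in range(4)])
E
```

```text
[0.51380586 0.17304694 0.13285195] 38.8622547806775 [-5.79783101e-04 -9.37513132e-04 -9.99999392e-01] [ 0.77584012  0.83059968 -0.00125054] [-0.00250586  0.00595306 -0.06585195]
[[268. 306.]
 [268. 238.]
 [340. 238.]
 [340. 306.]] [0.51137165 0.18049592] [np.float64(39.14182822670767), np.float64(36.14037823718905), np.float64(38.85428702842819), np.float64(40.044236762227)] [np.float64(0.03732724160918132), np.float64(0.03700083644506804), np.float64(0.03481101059414908), np.float64(0.036779941095920456)]
```

View pics/w3.png

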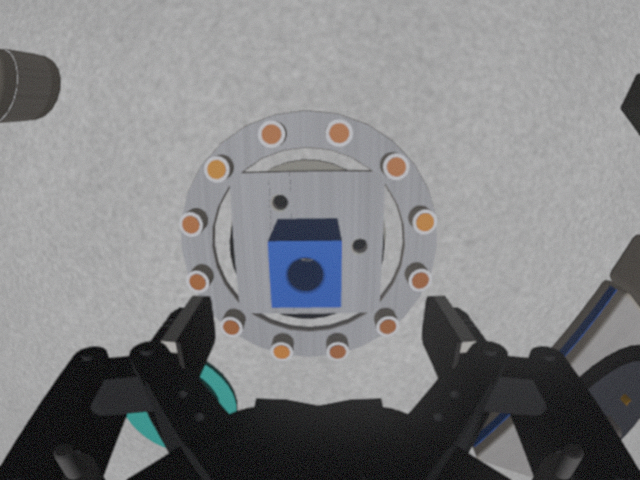

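The grip's top face spans about (269–341, 240–306) with the bore at (305,274). It lies slightly left of the jaws' centre line.

```bash
python3 - <<'E'
from h import *
w=load("w3");o=bot.get_obs();T=load("w2")
for u in((305.3,273.5),(305.5,275)): print(onz(w,u,.083,True))
print(two(ray(w,(305.4,274),True),ray(T,(339.5,123.2),True)))
h=cv2.cvtColor(w["img"],cv2.COLOR_RGB2HSV);m=cv2.inRange(h,(100,120,110),(130,255,255))[150:400,200:450]
cn=max(cv2.findContours(m,0,2)[0],key=cv2.contourArea);box=cv2.boxPoints(cv2.minAreaRect(cn))+[200,150];print(box.tolist(),onz(w,box.mean(0),.083,True),o["eef_pos"])
E
```

```text
[0.51179514 0.17989593 0.083     ]
[0.51122017 0.17931723 0.083     ]
(array([0.51124477, 0.17942145, 0.08191594]), np.float64(3.3950997473742315e-05))
[[268.0, 240.0], [340.0, 240.0], [340.0, 306.0], [268.0, 306.0]] [0.51160014 0.18056555 0.083     ] [0.51438314 0.17359478 0.13378557]
```

>>> {"op": "jog_arm", "data": {
  "deltas": [
    [-0.0015,0.003,-0.01,0,0,0.01,1],
    [-0.0015,0.003,-0.015,0,0,0,1],
    [0,0,-0.015,0,0,0,1],
    [0,0,-0.015,0,0,0,1],
    [0,0,-0.011,0,0,0,1],
    [0,0,0,0,0,0,1],
    [0,0,0,0,0,0,1]
  ]
}}

```text
t: 3.7
eef_pos: [0.5104, 0.1804, 0.0661]
tool_rot: [-0.0, 0.941, 0.338, -0.0]
contact_force: [0.6, 0.0, -0.2]
gripper_width: 0.999
grasp_force: 0.0
```

```bash
python3 - <<'E'
from h import *
o=bot.get_obs();M=rot(o["tool_rot"]);print(o["eef_pos"],np.degrees(np.arctan2(M[1,0],M[0,0])),M[:,2],o["contact_force"])
d=np.array([.5113,.1795])-o["eef_pos"][:2];print(d,"along tool x,y",d@M[:2,0],d@M[:2,1])
E
```

```text
[0.51036529 0.18042835 0.06605234] 39.52921413491155 [-7.46651950e-04 -1.34418421e-04 -9.99999712e-01] [ 0.60316697  0.02487366 -0.22919022]
[ 0.00093471 -0.00092835] along tool x,y 0.0001300718880392591 0.0013109563695237346
```

Well aligned; close gently.

>>> {"op": "jog_arm", "data": {
  "deltas": [
    [0.001,-0.001,0,0,0,0,0.6],
    [0,0,0,0,0,0,0.5],
    [0,0,0,0,0,0,0.45],
    [0,0,0,0,0,0,0.4],
    [0,0,0,0,0,0,0.3],
    [0,0,0,0,0,0,0.2],
    [0,0,0,0,0,0,0],
    [0,0,0,0,0,0,0],
    [0,0,0,0,0,0,0]
  ],
  "newtons": 60
}}

```text
t: 4.6
eef_pos: [0.5119, 0.1794, 0.067]
tool_rot: [0.0, 0.941, 0.338, 0.0]
contact_force: [-0.3, -1.8, 5.1]
gripper_width: 0.417
grasp_force: 60.1
```

>>> {"op": "jog_arm", "data": {
  "deltas": [
    [0,0,0.005,0,0,0,0],
    [0,0,0.01,0,0,0,0],
    [0,0,0.02,0,0,0,0],
    [0,0,0.025,0,0,0,0],
    [0,0,0.025,0,0,0,0],
    [0,0,0.02,0,0,0,0],
    [0,0,0.01,0,0,0,0],
    [0,0,0,0,0,0,0],
    [0,0,0,0,0,0,0]
  ]
}}

```text
t: 5.5
eef_pos: [0.511, 0.179, 0.1807]
tool_rot: [0.0, 0.941, 0.338, -0.001]
contact_force: [0.5, -0.6, -3.5]
gripper_width: 0.412
grasp_force: 60.3
```

```bash
python3 - <<'E'
from h import *
o=bot.get_obs();M=rot(o["tool_rot"]);print(o["eef_pos"],np.degrees(np.arctan2(M[1,0],M[0,0])),M[:,2],o["contact_force"],o["torque"],o["grasp_force"],o["gripper_width"])
w=snap("wrist","w4.png")
E
```

```text
[0.51100028 0.17898341 0.18073405] 39.51451389525541 [-9.90060355e-04 -5.66173490e-04 -9.99999350e-01] [ 0.45327037 -0.55535089 -3.52438248] [-0.02031169 -0.02581175 -0.02469917] 60.27771234512329 0.41249949594582763
```

View pics/w4.png

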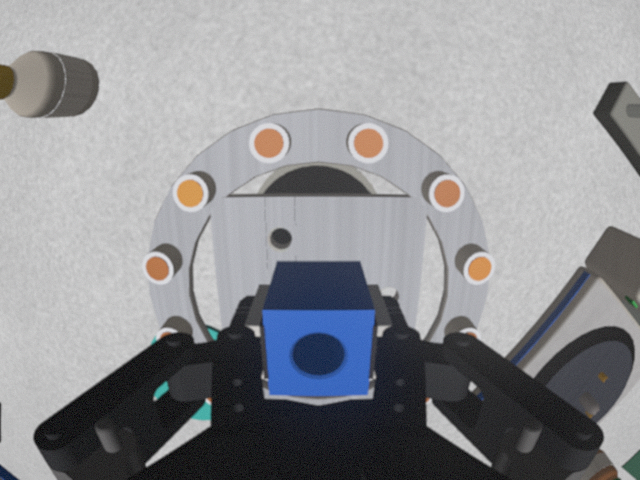

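The rotor is held, hanging level, with its bore at (318,354) and one stud hole at (281,238).

```bash
python3 - <<'E'
from h import *
w=load("w4");e=np.array([.5110,.1790,.1807]);M=rot(bot.get_obs()["tool_rot"])
h=cv2.cvtColor(w["img"],cv2.COLOR_RGB2HSV);m=cv2.inRange(h,(100,120,115),(130,255,255))[250:420,240:400]
cn=max(cv2.findContours(m,0,2)[0],key=cv2.contourArea)
ap=(cv2.approxPolyDP(cn,6,True)[:,0]+[240,250]);print(ap.tolist())
g=w["img"].sum(2)[330:382,285:352];mm=(g<180).astype(np.uint8);n,l,s,ce=cv2.connectedComponentsWithStats(mm);i=1+s[1:,4].argmax();uv=ce[i]+[285,330];print(uv,s[i])
z=e[2]+.016
p=onz(w,uv,z,True);d=p-e;print("bore off tool",d@M[:,0],d@M[:,1],p)
for u in ap:
    d=onz(w,u,z,True)-e;print(d@M[:,0],d@M[:,1])
# hole (281,238) at wheel top: z e-.067+.038
p=onz(w,(281.3,238),e[2]-.029,True);print("hole",p,np.degrees(np.arctan2(p[1]-e[1],p[0]-e[0])),np.hypot(*(p-e)[:2]))
E
```

```text
[[262, 310], [271, 394], [366, 393], [373, 309]]
[317.80288763 353.80979284] [   8    4   51   41 1593]
bore off tool 0.00024096872501785425 -0.0003414883397176252 [0.51099802 0.17942992 0.1967    ]
0.01716716533473492 -0.018277344201791956
-0.018557014215680963 -0.01752786231503246
-0.018090239759055635 0.01730631725228327
0.01752793141139394 0.017390159066006626
hole [0.52221435 0.20874963 0.1517    ] 69.34568748900018 0.03179311696827035
```

>>> {"op": "jog_arm", "data": {
  "deltas": [
    [0.002,-0.015,0,0,0,-0.05,0],
    [0.005,-0.03,0,0,0,-0.1,0],
    [0.005,-0.04,0,0,0,-0.1,0],
    [0.005,-0.045,0,0,0,-0.1,0],
    [0.005,-0.045,0,0,0,-0.1,0],
    [0.005,-0.045,0,0,0,-0.1,0],
    [0.005,-0.045,0,0,0,-0.1,0],
    [0.005,-0.04,0,0,0,-0.1,0],
    [0.004,-0.03,0,0,0,-0.035,0],
    [0.001,-0.019,0,0,0,0,0]
  ]
}}

```text
t: 6.55
eef_pos: [0.5523, -0.1794, 0.1803]
tool_rot: [0.001, 0.999, -0.051, -0.001]
contact_force: [-0.4, 0.2, -3.3]
gripper_width: 0.415
grasp_force: 60.4
```

>>> {"op": "jog_arm", "data": {
  "deltas": [
    [0,0,-0.005,0,0,0,0],
    [0,0,-0.01,0,0,0,0],
    [0,0,-0.01,0,0,0,0],
    [0,0,-0.01,0,0,0,0],
    [0,0,-0.003,0,0,0,0],
    [0,0,0,0,0,0,0],
    [0,0,0,0,0,0,0]
  ]
}}

```text
t: 7.25
eef_pos: [0.5538, -0.1743, 0.1436]
tool_rot: [-0.0, 0.999, -0.047, 0.0]
contact_force: [-1.2, 0.9, -3.0]
gripper_width: 0.416
grasp_force: 60.5
```

```bash
python3 - <<'E'
from h import *
o=bot.get_obs();M=rot(o["tool_rot"]);print(o["q"].round(2),o["eef_pos"],np.degrees(np.arctan2(M[1,0],M[0,0])),M[:,2],o["contact_force"],o["torque"],np.array([.5528,-.1753])-o["eef_pos"][:2])
s=snap("side","s1.png");w=snap("wrist","w5.png")
c=cv2.resize(s["img"][130:260,290:450],None,fx=3,fy=3)
cv2.imwrite("pics/c5.png",cv2.cvtColor(c,cv2.COLOR_RGB2BGR))
E
```

```text
[ 0.41  0.46 -0.27  1.87  0.16  0.83 -1.61] [ 0.55377726 -0.17433186  0.14355879] -5.427046212038325 [ 2.96553230e-04 -9.23027004e-06 -9.99999956e-01] [-1.15291778  0.9074242  -3.04481761] [-0.02322233 -0.03138111  0.07138518] [-0.00097726 -0.00096814]
```

View pics/c5.png

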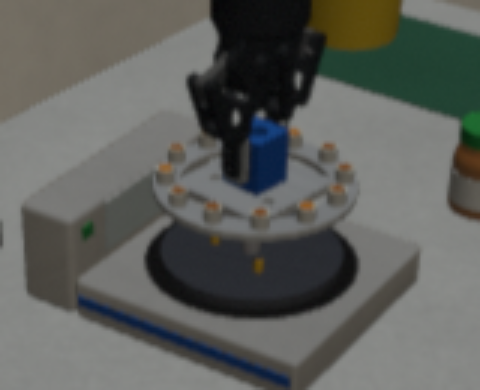

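>>> {"op": "jog_arm", "data": {
  "deltas": [
    [-0.001,-0.001,-0.005,0,0,0,0],
    [0,0,-0.005,0,0,0,0],
    [0,0,-0.005,0,0,0,0],
    [0,0,-0.005,0,0,0,0],
    [0,0,-0.002,0,0,0,0],
    [0,0,-0.0015,0,0,0,0],
    [0,0,-0.0015,0,0,0,0],
    [0,0,-0.0015,0,0,0,0],
    [0,0,0,0,0,0,0]
  ]
}}

```text
t: 8.25
eef_pos: [0.5525, -0.1756, 0.1168]
tool_rot: [-0.0, 0.999, -0.048, -0.0]
contact_force: [-0.1, -0.1, -3.1]
gripper_width: 0.418
grasp_force: 60.5
```

>>> {"op": "jog_arm", "data": {
  "deltas": [
    [0,0,-0.0015,0,0,0,0],
    [0,0,-0.0015,0,0,0,0],
    [0,0,-0.0015,0,0,0,0],
    [0,0,0,0,0,0,0]
  ]
}}

```text
t: 8.65
eef_pos: [0.5524, -0.1756, 0.1122]
tool_rot: [-0.0, 0.999, -0.048, -0.0]
contact_force: [-0.3, 0.0, -3.4]
gripper_width: 0.415
grasp_force: 60.5
```

>>> {"op": "jog_arm", "data": {
  "deltas": [
    [0,0,-0.0015,0,0,0,0],
    [0,0,-0.0015,0,0,0,0],
    [0,0,-0.0015,0,0,0,0],
    [0,0,0,0,0,0,0]
  ]
}}

```text
t: 9.05
eef_pos: [0.5532, -0.1753, 0.108]
tool_rot: [-0.0, 0.999, -0.047, 0.001]
contact_force: [1.7, -0.3, -4.5]
gripper_width: 0.411
grasp_force: 60.6
```

>>> {"op": "jog_arm", "data": {
  "deltas": [
    [0,0,-0.0015,0,0,0,0],
    [0,0,-0.001,0,0,0,0],
    [0,0,-0.001,0,0,0,0],
    [0,0,0,0,0,0,0]
  ]
}}

```text
t: 9.45
eef_pos: [0.5532, -0.1753, 0.1046]
tool_rot: [-0.0, 0.999, -0.047, 0.001]
contact_force: [3.8, 2.7, -2.6]
gripper_width: 0.416
grasp_force: 60.6
```

>>> {"op": "jog_arm", "data": {
  "deltas": [
    [0.0007,0.0005,0,0,0,0,0],
    [0,0,0,0,0,0,0],
    [0,0,-0.001,0,0,0,0],
    [0,0,-0.001,0,0,0,0],
    [0,0,0,0,0,0,0]
  ]
}}

```text
t: 9.95
eef_pos: [0.5533, -0.1752, 0.1023]
tool_rot: [0.0, 0.999, -0.048, 0.0]
contact_force: [3.8, 1.1, -3.7]
gripper_width: 0.415
grasp_force: 60.6
```

>>> {"op": "jog_arm", "data": {
  "deltas": [
    [0,0,-0.001,0,0,0,0],
    [0,0,-0.0005,0,0,0,0],
    [0,0,0,0,0,0,0]
  ]
}}

```text
t: 10.25
eef_pos: [0.5533, -0.1751, 0.1009]
tool_rot: [-0.0, 0.999, -0.048, 0.0]
contact_force: [3.8, 1.0, -2.8]
gripper_width: 0.418
grasp_force: 60.6
```

>>> {"op": "jog_arm", "data": {
  "deltas": [
    [0.0008,0.0002,0,0,0,0,0],
    [0,0,-0.0007,0,0,0,0],
    [0,0,-0.0005,0,0,0,0],
    [0,0,0,0,0,0,0]
  ]
}}

```text
t: 10.65
eef_pos: [0.5534, -0.1751, 0.0994]
tool_rot: [0.0, 0.999, -0.048, -0.001]
contact_force: [1.9, -0.2, -3.1]
gripper_width: 0.415
grasp_force: 60.6
```

>>> {"op": "jog_arm", "data": {
  "deltas": [
    [0,0,-0.0005,0,0,0,0],
    [0,0,0,0,0,0,0]
  ]
}}

```text
t: 10.85
eef_pos: [0.5535, -0.1751, 0.0991]
tool_rot: [0.0, 0.999, -0.048, -0.001]
contact_force: [0.6, 1.0, -3.7]
gripper_width: 0.412
grasp_force: 60.9
```

>>> {"op": "jog_arm", "data": {
  "deltas": [
    [0,0,-0.0005,0,0,0,0],
    [0,0,0,0,0,0,0]
  ]
}}

```text
t: 11.05
eef_pos: [0.5535, -0.1751, 0.099]
tool_rot: [0.0, 0.999, -0.048, -0.0]
contact_force: [-2.7, 0.1, 3.4]
gripper_width: 0.416
grasp_force: 61.3
```

>>> {"op": "jog_arm", "data": {
  "deltas": [
    [0,0,-0.0005,0,0,0,0],
    [0,0,0,0,0,0,0]
  ]
}}

```text
t: 11.25
eef_pos: [0.5536, -0.1751, 0.0989]
tool_rot: [0.0, 0.999, -0.048, -0.0]
contact_force: [-5.3, 0.5, 8.9]
gripper_width: 0.417
grasp_force: 62.1
```

>>> {"op": "jog_arm", "data": {
  "deltas": [
    [0,0,0.0007,0,0,0,0],
    [0,0,0,0,0,0,0]
  ]
}}

```text
t: 11.45
eef_pos: [0.5538, -0.1751, 0.099]
tool_rot: [0.0, 0.999, -0.048, -0.0]
contact_force: [-2.6, 0.1, 2.9]
gripper_width: 0.419
grasp_force: 61.0
```

>>> {"op": "jog_arm", "data": {
  "deltas": [
    [0,0,0,0,0,-0.02,0],
    [0,0,0,0,0,-0.02,0],
    [0,0,0,0,0,-0.02,0],
    [0,0,0,0,0,0,0]
  ]
}}

```text
t: 11.85
eef_pos: [0.5543, -0.175, 0.099]
tool_rot: [0.0, 0.997, -0.078, 0.0]
contact_force: [-0.1, -0.3, -0.7]
gripper_width: 0.413
grasp_force: 61.0
```

>>> {"op": "jog_arm", "data": {
  "deltas": [
    [0,0,-0.0002,0,0,-0.015,0],
    [0,0,0,0,0,-0.015,0],
    [0,0,0,0,0,-0.015,0],
    [0,0,0,0,0,0,0]
  ]
}}

```text
t: 12.25
eef_pos: [0.5539, -0.175, 0.0985]
tool_rot: [-0.0, 0.995, -0.1, -0.0]
contact_force: [0.3, -0.3, -0.7]
gripper_width: 0.416
grasp_force: 60.9
```

>>> {"op": "jog_arm", "data": {
  "deltas": [
    [0,0,-0.0001,0,0,-0.015,0],
    [0,0,0,0,0,-0.015,0],
    [0,0,0,0,0,0,0]
  ]
}}

```text
t: 12.55
eef_pos: [0.5535, -0.1747, 0.0982]
tool_rot: [-0.0, 0.993, -0.115, -0.001]
contact_force: [-0.4, 0.3, -3.1]
gripper_width: 0.416
grasp_force: 60.7
```

>>> {"op": "jog_arm", "data": {
  "deltas": [
    [0,0,-0.0005,0,0,-0.01,0],
    [0,0,0,0,0,0,0]
  ]
}}

```text
t: 12.75
eef_pos: [0.5538, -0.1748, 0.0979]
tool_rot: [-0.0, 0.993, -0.12, -0.0]
contact_force: [0.9, 0.1, -4.0]
gripper_width: 0.416
grasp_force: 60.7
```

>>> {"op": "jog_arm", "data": {
  "deltas": [
    [0,0,-0.0005,0,0,-0.005,0],
    [0,0,0,0,0,0,0]
  ]
}}

```text
t: 12.95
eef_pos: [0.5539, -0.1749, 0.0975]
tool_rot: [-0.0, 0.992, -0.122, -0.0]
contact_force: [-0.0, 0.3, -3.6]
gripper_width: 0.411
grasp_force: 60.7
```

Sinking freely: the studs are in the holes. Lower further in small steps.

>>> {"op": "jog_arm", "data": {
  "deltas": [
    [0,0,-0.0007,0,0,0,0],
    [0,0,-0.0007,0,0,0,0],
    [0,0,0,0,0,0,0]
  ]
}}

```text
t: 13.25
eef_pos: [0.5539, -0.1749, 0.0961]
tool_rot: [-0.0, 0.992, -0.122, -0.0]
contact_force: [-0.6, -1.0, -2.3]
gripper_width: 0.414
grasp_force: 60.7
```

>>> {"op": "jog_arm", "data": {
  "deltas": [
    [0,0,-0.0007,0,0,0,0],
    [0,0,-0.0007,0,0,0,0],
    [0,0,0,0,0,0,0]
  ]
}}

```text
t: 13.55
eef_pos: [0.5539, -0.1749, 0.0947]
tool_rot: [-0.0, 0.992, -0.122, -0.0]
contact_force: [0.5, -0.9, -3.4]
gripper_width: 0.416
grasp_force: 60.7
```

```bash
python3 -c "
from h import *
o=bot.get_obs();print(o['contact_force'],o['torque'],o['eef_pos'])"
```

```text
[ 0.45067882 -0.90199336 -3.43425633] [-0.02029074  0.02804022  0.02255143] [ 0.55394592 -0.17492518  0.09471714]
```

>>> {"op": "jog_arm", "data": {
  "deltas": [
    [0,0,-0.0007,0,0,0,0],
    [0,0,-0.0007,0,0,0,0],
    [0,0,-0.0007,0,0,0,0],
    [0,0,0,0,0,0,0]
  ]
}}

```text
t: 13.95
eef_pos: [0.5539, -0.1749, 0.0926]
tool_rot: [-0.0, 0.992, -0.122, -0.0]
contact_force: [0.5, -0.7, -3.0]
gripper_width: 0.416
grasp_force: 60.7
```

>>> {"op": "jog_arm", "data": {
  "deltas": [
    [0,0,-0.0007,0,0,0,0],
    [0,0,-0.0007,0,0,0,0],
    [0,0,-0.0007,0,0,0,0],
    [0,0,0,0,0,0,0]
  ]
}}

```text
t: 14.35
eef_pos: [0.5539, -0.1749, 0.0905]
tool_rot: [0.0, 0.992, -0.122, -0.0]
contact_force: [-0.2, 0.5, -3.8]
gripper_width: 0.41
grasp_force: 60.7
```

>>> {"op": "jog_arm", "data": {
  "deltas": [
    [0,0,-0.0007,0,0,0,0],
    [0,0,-0.0007,0,0,0,0],
    [0,0,0,0,0,0,0]
  ]
}}

```text
t: 14.65
eef_pos: [0.554, -0.1749, 0.0891]
tool_rot: [0.0, 0.992, -0.122, -0.0]
contact_force: [-0.5, 0.9, -3.3]
gripper_width: 0.414
grasp_force: 60.7
```

Contact is expected near 0.087.

>>> {"op": "jog_arm", "data": {
  "deltas": [
    [0,0,-0.0007,0,0,0,0],
    [0,0,-0.0007,0,0,0,0],
    [0,0,0,0,0,0,0]
  ]
}}

```text
t: 14.95
eef_pos: [0.5539, -0.1749, 0.0877]
tool_rot: [-0.0, 0.992, -0.122, -0.0]
contact_force: [0.4, 0.8, -3.5]
gripper_width: 0.415
grasp_force: 60.7
```

>>> {"op": "jog_arm", "data": {
  "deltas": [
    [0,0,-0.0005,0,0,0,0],
    [0,0,0,0,0,0,0]
  ]
}}

```text
t: 15.15
eef_pos: [0.554, -0.1749, 0.0873]
tool_rot: [0.0, 0.992, -0.122, -0.0]
contact_force: [0.2, 0.6, -3.9]
gripper_width: 0.416
grasp_force: 60.7
```

>>> {"op": "jog_arm", "data": {
  "deltas": [
    [0,0,-0.0004,0,0,0,0],
    [0,0,0,0,0,0,0]
  ]
}}

```text
t: 15.35
eef_pos: [0.5541, -0.175, 0.087]
tool_rot: [0.0, 0.992, -0.122, 0.0]
contact_force: [-0.8, 0.1, -3.0]
gripper_width: 0.418
grasp_force: 60.8
```

>>> {"op": "jog_arm", "data": {
  "deltas": [
    [0,0,-0.0004,0,0,0,0],
    [0,0,0,0,0,0,0]
  ]
}}

```text
t: 15.55
eef_pos: [0.5541, -0.1749, 0.087]
tool_rot: [0.0, 0.992, -0.122, 0.0]
contact_force: [-3.4, 0.1, 3.5]
gripper_width: 0.414
grasp_force: 61.4
```

>>> {"op": "jog_arm", "data": {
  "deltas": [
    [0,0,-0.0003,0,0,0,0],
    [0,0,0,0,0,0,0]
  ]
}}

```text
t: 15.75
eef_pos: [0.5541, -0.175, 0.087]
tool_rot: [0.0, 0.992, -0.122, 0.0]
contact_force: [-4.2, 1.7, 6.3]
gripper_width: 0.422
grasp_force: 62.0
```

Seated after 12 mm of travel. Release and lift.

>>> {"op": "jog_arm", "data": {
  "deltas": [
    [0,0,0.0003,0,0,0,0.45],
    [0,0,0,0,0,0,0.5],
    [0,0,0,0,0,0,0.6],
    [0,0,0,0,0,0,0.8],
    [0,0,0,0,0,0,0.9],
    [0,0,0,0,0,0,0.9],
    [0,0,0,0,0,0,0.9]
  ],
  "newtons": 20
}}

```text
t: 16.45
eef_pos: [0.554, -0.1749, 0.0865]
tool_rot: [0.0, 0.992, -0.122, 0.0]
contact_force: [0.4, 0.5, -0.2]
gripper_width: 0.898
grasp_force: 0.0
```

>>> {"op": "jog_arm", "data": {
  "deltas": [
    [0,0,0.005,0,0,0,0.9],
    [0,0,0.01,0,0,0,0.9],
    [0,0,0.02,0,0,0,0.9],
    [0,0,0.03,0,0,0,0.9],
    [0,0,0.04,0,0,0,0.9],
    [0,0,0.04,0,0,0,0.9],
    [-0.03,0.04,0,0,0,0,0.9],
    [-0.03,0.04,0,0,0,0,0.9],
    [0,0.04,0,0,0,0,0.9],
    [0,0,0,0,0,0,0.9]
  ]
}}

```text
t: 17.45
eef_pos: [0.4936, -0.0491, 0.2331]
tool_rot: [-0.001, 0.993, -0.118, 0.001]
contact_force: [0.1, -0.3, -0.4]
gripper_width: 0.9
grasp_force: 0.0
```

```bash
python3 - <<'E'
from h import *
s=snap("side","s2.png");t=snap("top","t2.png");print(bot.get_obs()["contact_force"])
a=cv2.resize(s["img"][150:260,290:450],(640,440))
cv2.imwrite("pics/c6.png",cv2.cvtColor(a,cv2.COLOR_RGB2BGR))
E
```

```text
[ 0.07413743 -0.97187772  0.0316771 ]
```

View pics/c6.png

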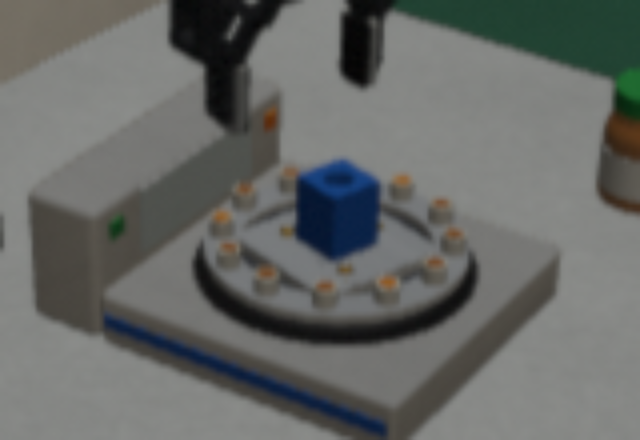

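The picture shows the rotor flat on the plate around (340,250), with yellow studs showing in its holes at (345,268), (287,231) and (378,228). The gripper is clear.

```bash
python3 -c "
from station import bot
print(bot.hand_in())"
```

```text
the job is handed in; nothing more can be done
None
```

The rotor sits home and flat on the drive plate with the studs in its holes; it was set down gently and released, the gripper is clear, and the job is handed in at about 17.5 s (no verdict was returned).

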